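# Put the shear-test kit into its matching holders

### The job

Put the four loose pieces of the shear-test kit away, each into the white holder made for it: the brass slotted weight in the small round seat, the grey specimen ring in the large round seat, the black split fixture in the rectangular tray with its long side along the tray's long side, and the red-and-white marker snapped fully down into both spring clips of the clip rest, about midway along it. The weight, ring and fixture must stand upright and flat on the floor of their holders, inside the rims; any order will do.

Things in the scene. Friction and masses are not known exactly. Their poses are not given: they have to be found in the camera images.
- brass_weight: Loose brass-coloured slotted disc weight, 42 mm across, 18 mm high, about 0.19 kg, lying flat; at any yaw. Origin: centre of its underside, z up. (A paler steel weight of 50 mm is not part of the job.)
- specimen_ring: Loose plain grey-brown metal disc-like ring filled with soil, 64 mm across, 29 mm high, about 0.42 kg, lying flat. Origin: centre of its underside, z up.
- split_fixture: Loose black stepped block with two white thumb screws on top, about 0.36 kg. Its base is 52 mm (own x) by 62 mm (own y) and 24 mm high, with straight sides; above it a step 40 mm wide to 40 mm, screws to 54 mm high. Origin: centre of its underside, z up. Grasp the base across its 52 mm width (own x).
- marker_mid (a point): Middle of the loose marker pen: white barrel with red cap, 135 mm long along its own y, about 16 mm thick, about 20 g, lying on its side; this point lies on its axis, 8 mm above the bench at the start. Either end may point either way in the clips.
- small_seat: Small round white seat, fixed to the bench: 72 mm outside, bore 60 mm, floor 2 mm above the bench, rim 6 mm above the bench, a 42 mm brass-coloured disc drawn on the floor. Origin: centre of its underside, at bench height.
- large_seat: Large round white seat, fixed: 94 mm outside, bore 82 mm, floor 2 mm and rim 6 mm above the bench, a 64 mm dark grey disc drawn on the floor. Origin: centre of its underside.
- square_tray: Rectangular white tray, fixed: inside 68 mm (own x) by 78 mm (own y), outside 80 by 90 mm, floor 2 mm and rim 6 mm above the bench, a 52 x 62 mm black rectangle drawn on the floor. Origin: centre of its underside. Nearly square: its long side is its own y.
- clip_rest: White clip rest, fixed; base 36 (own x) x 150 mm (own y), 5 mm thick, red stripe. Two steel spring clips, 12 mm wide, 42 mm either side of the middle along y, open upward (tops 36 mm high, narrowest at 25). Press the marker, lying along y, straight down with 5 to 15 N until it rests with its axis 18 mm above the bench. 70 mm between the clips is free for fingers. Origin: underside centre.

How it is judged:
At the end, for the whole second after the job is handed in: Weight, ring and fixture within 12 mm of their holders' centres, flat on their floors (tilt < 0.05 rad), at rest; fixture's long side within 0.3 rad of the tray's. Marker in both clips: within 17 mm of the rest's centre, axis 14 to 21.5 mm above the bench, within 0.12 rad of the rest's length (horizontal distance between brass_weight and small_seat below 0.012 m and z of brass_weight in the frame of small_seat between -0.002 and 0.0045 m and angle between each of brass_weight, specimen_ring, split_fixture's own z axis and vertical below 0.05 rad and linear speed of each of brass_weight, specimen_ring, split_fixture below 0.02 m/s and horizontal distance between specimen_ring and large_seat below 0.012 m and z of specimen_ring in the frame of large_seat between -0.002 and 0.0045 m and horizontal distance between split_fixture and square_tray below 0.012 m and z of split_fixture in the frame of square_tray between -0.002 and 0.0045 m and angle between the y axis of split_fixture and the y axis of square_tray, either way round below 0.3 rad and horizontal distance between marker_mid and clip_rest below 0.017 m and z of marker_mid in the frame of clip_rest between 0.014 and 0.0215 m and angle between the y axis of marker_mid and the y axis of clip_rest, either way round below 0.12 rad); the robot touches nothing.
It also fails if it takes over 106 s, if anything falls off the work surface, if the arm or the gripper's body presses on something with over 40 N, if the wrist force passes 120 N, or if a joint passes its speed limit or range.

### The arm

A 6-joint arm with a two-finger parallel gripper is mounted at the origin on a cart in front of the work surface, level with it; the furniture and walls round the work are solid. World frame = base frame: x ahead of the robot, y to its left, z up, the work surface at z = 0. Lengths are in m, angles in rad, forces in N, time in s.
With the tool pointing down it reaches from about 0.2 to 0.875 m from the base axis. Payload 3.4 kg.
Tool frame: the origin (TCP) lies between the finger pads; the fingertips stand r.nose_length ahead of it and the grasp point (between the pads) lies 11 mm behind it (r.nose_length is the distance from the TCP to the fingertips, in m); z points along the fingers, y is the line along which they close (so a half turn about z gives the same grasp; the last joint's range is limited). The gripper opens to 94 mm and grips with 3 to 60 N. Pads are 16 mm wide; open, the fingers measure 119 mm over their backs; the gripper's body (75 mm by 177 mm) begins 78 mm behind the grasp point.
Start: joints at [1.02, 0.276, 1.505, -0, 1.361, -0.121], TCP at [0.24, 0.523, 0.213] pointing down, gripper open.
Joint ranges: [-2.89, 2.89], [-0.75, 2.08], [0.22, 2.7], [-1.18, 4.32], [0.11, 2.71], [-2.7, 2.7]. Speed limits (rad/s): [2.57, 2.57, 3.14, 3.14, 3.14, 3.14].

### API

Orientations are given as a unit quaternion [w, x, y, z].
In Python, from plant import r gives the robot as it stands. Calls block until the motion is done:
- r.move_to(position, orientation): joint-space move of the TCP to a pose.
- r.move_l(position, rot=None, vel=0.15, guard=None): straight line of the TCP; rot=None keeps the orientation; vel is the mean speed in m/s. With guard (N) it stops when the force on the tool has changed by that much, and returns True; else False.
- r.movej(angles): joint-space move.
- r.gripper_to(opening, f_grip=None): finger opening in m; f_grip is the grip in N (None keeps the last); returns when the fingers have stopped.
- r.hold(seconds).
- r.inverse_kinematics(position, orientation): joint angles nearest the present ones, or None.
- r.sense(): the state.
- r.snapshot(name): name is "side" or "top" or "wrist"; returns (picture, depth): 400x640x3 uint8, red, green, blue; 400x640 float32, m along the optical axis (not along the pixel's ray), 0 where there is no reading.
- r.get_calibration(name): a dict with "fx", "fy", "cx", "cy" (pixels), "position" and "orientation" of the camera in the world. Camera axes: x right, y down, z forward; pixel columns grow to the right and rows downward; lengths in m; the calibration is good to about 2 mm. A picture is of the moment at which its call begins: read the wrist's pose just before it. get_calibration takes no time and is no camera call; for the wrist camera it gives the pose at the moment of the call.
A pose or a line that the arm cannot do raises r.PlanningError and nothing moves.
- r.sign_off(): hands the job in; it is judged then, once.
Trained networks look in the newest picture that a camera, given by its name, has taken for a name from the list of things; names that differ only in an ending like _2 or _b are one class to them, and where a whole thing is asked for, a point or a joint stands for the part that bears it (a point fixed in the world has none). Each returns a list of dicts, best first, with "conf" (0 to 1); they miss things now and then, are a little off and sometimes report something else, mostly with a low value. They report only what shows in the picture. A call takes as long as a camera call.
- r.spot_in(name, camera): "centre" ([column, row] in pixels, amid what is visible of it).
- r.pinpoint(name, camera): "centre" ([column, row] in pixels: a listed point, or the origin of a listed thing).
The state is a dict: "t": time; "joints": joint angles; "dq": joint speeds; "joint_efforts": joint torques, N m; "ee_pos": TCP position; "tool_rot": TCP orientation; "wrist_force": force on the tool from outside, world axes, zero at the start; "torque": the same for the moment, N m; "opening": finger opening in m; "finger_force": force on a finger pad.
Only numpy, scipy, OpenCV 4.12 (cv2) and the standard library are available. Lean on these libraries where they do the work, as an engineer would, in place of code of your own. Each camera call takes 0.05 s, during which the arm holds its last target. There are 200 camera calls.

## Working session

There is one attempt and no reset: what is moved stays moved. The work goes in short steps, each a Python script; the robot and the scene stay as the last script left them, time stands still between calls to the robot, and variables do not carry over. Pictures are saved under pics/ and viewed, at most 14 in all, crops included, and the job is handed in when it is done.

```bash
ls; mkdir -p pics
python3 - <<'E'
from plant import r
import cv2,numpy as np
print(r.nose_length, r.sense())
for c in("top","side"):
    p,d=r.snapshot(c); cv2.imwrite(f"pics/{c}0.png",p[:,:,::-1]); np.save(f"pics/{c}0.npy",d)
    print(c,r.get_calibration(c))
    for n in "brass_weight specimen_ring split_fixture marker_mid small_seat large_seat square_tray clip_rest".split():
        print(n,[(np.round(x["centre"]).tolist(),round(x["conf"],2)) for x in r.pinpoint(n,c)[:3]],[(np.round(x["centre"]).tolist(),round(x["conf"],2)) for x in r.spot_in(n,c)[:3]])
E
```

```text
pics
plant.py
0.008 {'t': 0.0, 'joints': array([ 1.02002125e+00,  2.76590100e-01,  1.50610829e+00,  3.66629149e-06,
        1.36070261e+00, -1.20957105e-01]), 'dq': array([-0.00078899,  0.00049107, -0.00090288, -0.00119088,  0.00070767,
        0.00058687]), 'joint_efforts': array([-1.02490867e-03, -4.04604435e+01, -2.37226725e+01,  7.02134636e-02,
        3.49092472e-02, -1.67820572e-04]), 'ee_pos': array([0.23929718, 0.52223599, 0.21261743]), 'tool_rot': array([-2.99696892e-04,  2.13258794e-01,  9.76995327e-01, -8.53064318e-04]), 'wrist_force': array([0.14631188, 0.92783065, 0.6897727 ]), 'torque': array([-0.01504492, -0.02952625, -0.00518073]), 'finger_force': 0.0, 'opening': 0.0938821761755267}
top {'fx': 482.17520769823193, 'fy': 482.17520769823193, 'cx': 326.0579213705466, 'cy': 200.6145216290391, 'position': array([ 0.4189427 , -0.01012444,  1.28922654]), 'orientation': array([ 0.02673901, -0.70224737,  0.71118557, -0.0186746 ])}
brass_weight [([287.0, 223.0], 0.54)] [([287.0, 225.0], 0.61)]
specimen_ring [([357.0, 232.0], 0.94), ([363.0, 172.0], 0.47), ([288.0, 182.0], 0.35)]
[... 550 characters left out ...]
53248, -0.97950405,  1.03686786]), 'orientation': array([-0.40345017,  0.87728198, -0.23819835,  0.10423935])}
brass_weight [([294.0, 202.0], 0.72)] [([296.0, 199.0], 0.48)]
specimen_ring [([320.0, 240.0], 0.6)] [([319.0, 238.0], 0.84)]
split_fixture [([368.0, 225.0], 0.72)] [([367.0, 222.0], 0.57)]
marker_mid [([368.0, 302.0], 0.68), ([255.0, 166.0], 0.51)] [([368.0, 302.0], 0.66)]
small_seat [([382.0, 265.0], 0.71)] [([382.0, 266.0], 0.9), ([367.0, 301.0], 0.42), ([257.0, 170.0], 0.29)]
large_seat [([367.0, 305.0], 0.81)] [([367.0, 304.0], 0.79)]
square_tray [([289.0, 156.0], 0.54)] [([289.0, 159.0], 0.73)]
clip_rest [([330.0, 185.0], 0.55), ([384.0, 266.0], 0.17)] [([332.0, 184.0], 0.91)]
```

Run:
```python
import cv2
a=cv2.imread("pics/top0.png"); cv2.imwrite("pics/top0c.png",cv2.resize(a[130:290,150:510],(792,352),interpolation=cv2.INTER_CUBIC))
```

```text
(no output)
```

View pics/top0.png

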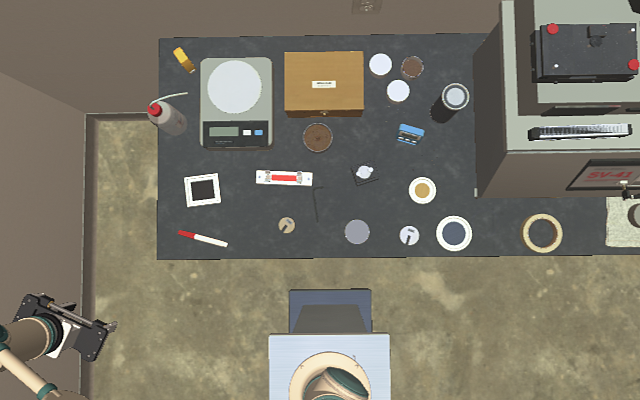

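View pics/top0c.png

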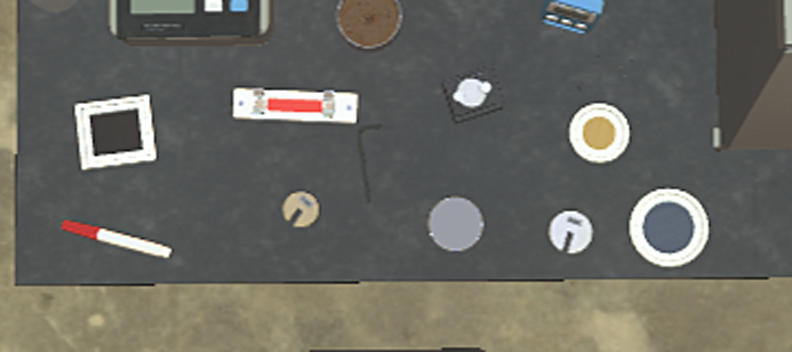

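View pics/side0.png

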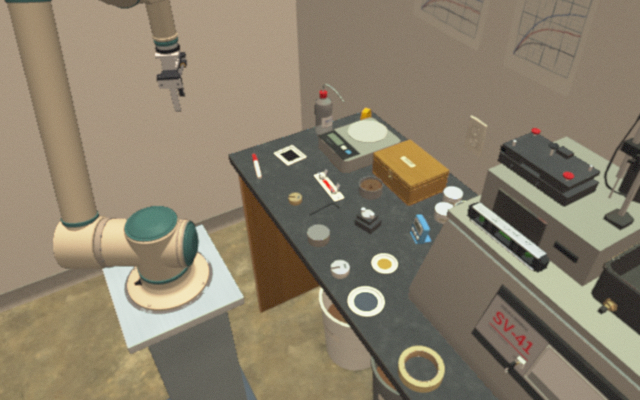

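The top view shows the marker (203,239), tray (202,190), rest (284,178), brass weight (287,225), fixture (365,174), ring (357,232), steel decoy (410,236), small seat (422,190) and large seat (454,233). The side view agrees, and the networks match both. Next I'll get coarse positions by two-view triangulation.

```bash
cat > h.py <<'E'
import numpy as np, cv2
from scipy.spatial.transform import Rotation as R
NAMES="brass_weight specimen_ring split_fixture marker_mid small_seat large_seat square_tray clip_rest".split()
def rot(c): return R.from_quat(np.roll(c["orientation"],-1)).as_matrix()
def ray(c,p):
    d=rot(c)@np.array([(p[0]-c["cx"])/c["fx"],(p[1]-c["cy"])/c["fy"],1.]); return np.array(c["position"]),d
def at_z(c,p,z):
    o,d=ray(c,p); return o+d*(z-o[2])/d[2]
def tri(views):
    A=np.zeros((3,3));b=np.zeros(3)
    for c,p in views:
        o,d=ray(c,p); d=d/np.linalg.norm(d); M=np.eye(3)-np.outer(d,d); A+=M;b+=M@o
    x=np.linalg.solve(A,b)
    e=[np.linalg.norm(np.cross(x-ray(c,p)[0],ray(c,p)[1]/np.linalg.norm(ray(c,p)[1]))) for c,p in views]
    return x,max(e)
def cloud(c,d):
    v,u=np.mgrid[:d.shape[0],:d.shape[1]]
    P=np.stack([(u-c["cx"])/c["fx"]*d,(v-c["cy"])/c["fy"]*d,d],-1)
    return P@rot(c).T+c["position"]
def down(yaw):  # tool z down, tool y (closing line) at world angle yaw
    y=np.array([np.cos(yaw),np.sin(yaw),0]); z=np.array([0,0,-1.]); x=np.cross(y,z)
    return np.roll(R.from_matrix(np.stack([x,y,z],1)).as_quat(),1)
E
python3 - <<'E'
from h import *; from plant import r
T,S=r.get_calibration("top"),r.get_calibration("side")
px=dict(brass_weight=([287,223],[294,202]),specimen_ring=([357,232],[320,240]),split_fixture=([365,174],[368,225]),marker_mid=([204,238],[255,166]),small_seat=([423,192],[382,265]),large_seat=([455,234],[367,305]),square_tray=([200,187],[289,156]),clip_rest=([284,181],[330,185]))
D=cloud(T,np.load("pics/top0.npy"))
for n,(a,b) in px.items():
    x,e=tri([(T,a),(S,b)]); print(n,x.round(3),round(e,4),at_z(T,a,0).round(3),D[a[1],a[0]].round(3))
print("bench z",np.median(D[200:220,230:270,2]))
s=r.sense();w=r.get_calibration("wrist");print(w, "tool->cam", R.from_quat(np.roll(s["tool_rot"],-1)).as_matrix().T@(w["position"]-s["ee_pos"]), (R.from_quat(np.roll(s["tool_rot"],-1)).as_matrix().T@rot(w)).round(2))
# cabinet/obstacle extents
M=(D[...,2]>.1)&(D[...,2]<1)&(D[...,0]<.6)&(D[...,0]>.15)
print(D[M][:,1].max() if M.any() else None, D[M][D[M][:,1]<0][:,:2].max(0),D[M][D[M][:,1]<0][:,:2].min(0))
E
```

```text
brass_weight [ 0.44   0.112 -0.007] 0.004 [0.443 0.109 0.   ] [0.443 0.108 0.012]
specimen_ring [ 0.419 -0.079 -0.002] 0.0026 [ 0.417 -0.077  0.   ] [ 0.417 -0.076  0.028]
split_fixture [ 0.573 -0.102  0.002] 0.0012 [ 0.572 -0.101  0.   ] [ 0.567 -0.098  0.045]
marker_mid [0.403 0.331 0.008] 0.0033 [0.406 0.332 0.   ] [0.406 0.328 0.015]
small_seat [ 0.52  -0.255  0.002] 0.0014 [ 0.522 -0.256  0.   ] [ 0.521 -0.255  0.003]
large_seat [ 0.41  -0.34  -0.006] 0.0019 [ 0.409 -0.338  0.   ] [ 0.409 -0.337  0.002]
square_tray [ 0.541  0.347 -0.01 ] 0.0035 [0.543 0.343 0.   ] [0.543 0.342 0.006]
clip_rest [0.561 0.112 0.011] 0.0067 [0.556 0.117 0.   ] [0.556 0.116 0.004]
bench z -8.939676707686584e-05
{'fx': 335.38128706508076, 'fy': 335.38128706508076, 'cx': 323.61659654070576, 'cy': 196.58454403073026, 'position': array([0.16402898, 0.55741584, 0.38463825]), 'orientation': array([0.11984423, 0.83275252, 0.53497098, 0.07724417])} tool->cam [ 8.31520072e-02  3.12434176e-05 -1.71140871e-01] [[ 0.   -0.96 -0.28]
 [ 1.    0.    0.  ]
 [-0.   -0.28  0.96]]
0.6136326658028207 [ 0.59999228 -0.38181031] [ 0.48464258 -0.7616365 ]
```

Run:
```python
from h import *; from plant import r
import pickle
V=[]
for y in (.29,.10,-.10,-.27):
    r.move_to([.42,y,.22],down(np.pi/2)); r.hold(.15)
    c=r.get_calibration("wrist"); p,d=r.snapshot("wrist")
    det={n:(r.pinpoint(n,"wrist")[:3]) for n in NAMES}
    V.append((c,p,d,det)); cv2.imwrite(f"pics/w{len(V)}.png",p[:,:,::-1])
    print(y,r.sense()["t"])
    for n in NAMES: print("  ",n,[(at_z(c,q["centre"],0.008 if n=="marker_mid" else 0).round(4).tolist()[:2],np.round(q["centre"]).tolist(),round(q["conf"],2)) for q in det[n]])
pickle.dump(V,open("V.pkl","wb"))
a=[cv2.resize(v[1][:,:,::-1],(400,250)) for v in V]
cv2.imwrite("pics/w.png",np.vstack([np.hstack(a[:2]),np.hstack(a[2:])]))
```

```text
0.29 3.4333
   brass_weight [([0.4373, 0.1085], [171.0, 185.0], 0.7)]
   specimen_ring [([0.4189, -0.0756], [14.0, 170.0], 0.64)]
   split_fixture [([0.5764, -0.099], [27.0, 287.0], 0.59), ([0.409, 0.3325], [358.0, 162.0], 0.51)]
   marker_mid [([0.4064, 0.3356], [362.0, 161.0], 0.61), ([0.572, -0.0902], [28.0, 287.0], 0.29)]
   small_seat []
   large_seat []
   square_tray [([0.5341, 0.3435], [364.0, 258.0], 0.86)]
   clip_rest [([0.566, 0.1135], [188.0, 280.0], 0.57)]
0.1 4.8167
   brass_weight [([0.4379, 0.1108], [331.0, 185.0], 0.81)]
   specimen_ring [([0.42, -0.0747], [175.0, 170.0], 0.87)]
   split_fixture [([0.5738, -0.0964], [173.0, 285.0], 0.69)]
   marker_mid [([0.4073, 0.3319], [523.0, 162.0], 0.63)]
   small_seat [([0.5263, -0.2522], [46.0, 251.0], 0.93)]
   large_seat [([0.5639, 0.1173], [335.0, 278.0], 0.2)]
   square_tray [([0.537, 0.3405], [509.0, 260.0], 0.91)]
   clip_rest [([0.5668, 0.1146], [333.0, 280.0], 0.9)]
-0.1 6.2333
   brass_weight [([0.441, 0.1099], [496.0, 188.0], 0.8)]
   specimen_ring [([0.4185, -0.0775], [341.0, 169.0], 0.58)]
   split_fixture [([0.5806, -0.0983], [323.0, 290.0], 0.59)]
   marker_mid []
   small_seat [([0.5293, -0.2545], [201.0, 254.0], 0.57)]
   large_seat []
   square_tray [([0.419, -0.0761], [342.0, 170.0], 0.49)]
   clip_rest [([0.5665, 0.1148], [485.0, 280.0], 0.69)]
-0.27 7.55
   brass_weight [([0.439, 0.1084], [635.0, 187.0], 0.97), ([0.4163, -0.0767], [484.0, 168.0], 0.3)]
   specimen_ring [([0.418, -0.0772], [484.0, 169.0], 0.79)]
   split_fixture [([0.5744, -0.0961], [453.0, 286.0], 0.7)]
   marker_mid []
   small_seat [([0.5267, -0.2518], [336.0, 252.0], 0.85)]
   large_seat [([0.4073, -0.3295], [271.0, 160.0], 0.86)]
   square_tray []
   clip_rest [([0.5689, 0.1153], [614.0, 282.0], 0.87)]
```

View pics/w.png

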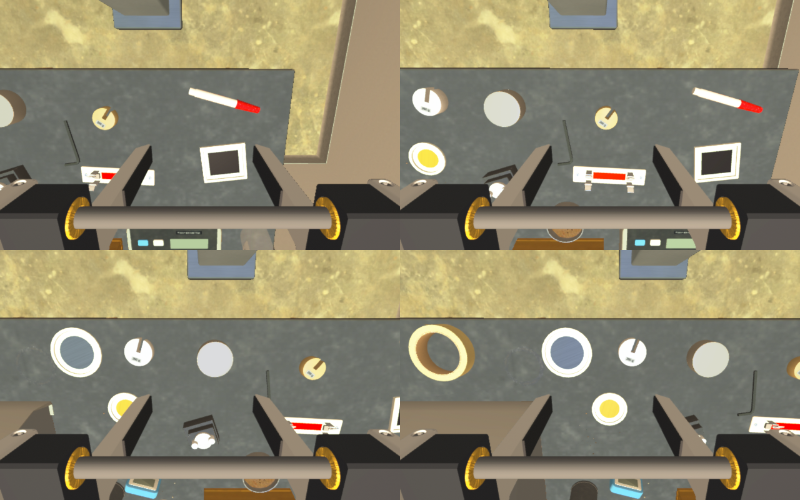

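The four wrist views show all eight things: the fixture is partly seen in view 2 (about column 175, row 285) and the fingers hide strips. Next I'll fit shapes to the depth clouds.

```bash
cat > fit.py <<'E'
from h import *; import pickle
G=dict(brass_weight=(.439,.110,.035),specimen_ring=(.419,-.076,.045),split_fixture=(.574,-.098,.052),marker_mid=(.407,.332,.085),small_seat=(.526,-.253,.048),large_seat=(.408,-.333,.056),square_tray=(.537,.342,.065),clip_rest=(.566,.115,.088))
if __name__=="__main__":
  for n,(x,y,rad) in G.items():
    for i,(c,p,d,_) in enumerate(pickle.load(open("V.pkl","rb"))):
        P=cloud(c,d); m=(d>.05)&(np.hypot(P[...,0]-x,P[...,1]-y)<rad)&(P[...,2]<.07)
        hsv=cv2.cvtColor(p,cv2.COLOR_RGB2HSV); hh,s,v=[hsv[...,k] for k in range(3)]
        if n in("small_seat","large_seat","square_tray"): m&=(v>150)&(P[...,2]<.02)
        elif n=="clip_rest": m&=((v>170)|(s>150))&(P[...,2]<.01)
        elif n=="marker_mid": m&=(P[...,2]>.005)
        elif n=="split_fixture": m&=(P[...,2]>.008)
        else: m&=(P[...,2]>(.012 if n[0]=="b" else .02))
        k,lab,st,_c=cv2.connectedComponentsWithStats(m.astype(np.uint8))
        if n not in("split_fixture","clip_rest") and k>1: m=lab==1+np.argmax(st[1:,4])
        Q=P[m]
        if len(Q)<60: continue
        if n=="split_fixture": 
            h=Q[:,2]; print(n,i,"z hist",np.histogram(h,[.008,.021,.027,.037,.043,.06])[0])
            Q=Q[(h<.027)|((h>.037)&(h<.043))] 
        (cx,cy),(w,l),a=cv2.minAreaRect(Q[:,:2].astype(np.float32)*1000)
        if w>l: w,l,a=l,w,a+90   # a: dir of short side
        print(n,i,len(Q),"c",round(cx,1),round(cy,1),"size",round(w,1),round(l,1),"long-dir deg",round((a+90)%180,1),"z med/p95",(np.percentile(Q[:,2],[50,95])*1000).round(1))
E
python3 fit.py
```

```text
brass_weight 0 967 c 439.2 109.6 size 40.8 42.0 long-dir deg 168.6 z med/p95 [17.7 19.1]
brass_weight 1 915 c 438.3 108.7 size 40.5 41.2 long-dir deg 0.6 z med/p95 [17.9 19.2]
brass_weight 2 1008 c 438.8 108.3 size 40.8 42.4 long-dir deg 55.1 z med/p95 [17.8 19.2]
brass_weight 3 319 c 440.5 93.3 size 13.1 37.0 long-dir deg 7.9 z med/p95 [17.4 19.1]
specimen_ring 0 1194 c 422.9 -56.5 size 28.1 63.5 long-dir deg 171.0 z med/p95 [28.5 30.2]
specimen_ring 1 2763 c 419.0 -75.6 size 64.2 64.3 long-dir deg 63.4 z med/p95 [29.  30.2]
specimen_ring 2 2629 c 418.6 -75.9 size 63.3 63.8 long-dir deg 88.4 z med/p95 [29.1 30.3]
specimen_ring 3 2755 c 418.8 -76.4 size 64.2 64.3 long-dir deg 8.0 z med/p95 [29.1 30.4]
split_fixture 0 z hist [274 223 135 184  61]
split_fixture 0 681 c 549.4 -90.0 size 24.6 52.2 long-dir deg 73.2 z med/p95 [23.  40.8]
split_fixture 1 z hist [236 345 163 321 433]
split_fixture 1 902 c 571.0 -100.2 size 46.1 62.6 long-dir deg 107.9 z med/p95 [24. 41.]
split_fixture 2 z hist [272 538 206 523 725]
split_fixture 2 1333 c 574.4 -99.8 size 53.7 62.1 long-dir deg 107.6 z med/p
[... 835 characters left out ...]
 med/p95 [2.7 6.5]
large_seat 3 5116 c 413.5 -335.0 size 95.9 96.0 long-dir deg 92.9 z med/p95 [2.4 6.3]
square_tray 0 2588 c 538.3 336.2 size 86.5 93.2 long-dir deg 97.1 z med/p95 [2.8 6.6]
square_tray 1 2657 c 537.7 338.4 size 86.8 96.3 long-dir deg 97.0 z med/p95 [3.  6.7]
square_tray 2 761 c 543.6 297.9 size 23.3 88.6 long-dir deg 15.6 z med/p95 [3.7 6.7]
clip_rest 0 1535 c 575.3 114.4 size 59.8 154.2 long-dir deg 88.7 z med/p95 [4.8 6.4]
clip_rest 1 2690 c 575.6 116.2 size 60.2 153.8 long-dir deg 85.6 z med/p95 [4.9 6.4]
clip_rest 2 1775 c 567.4 132.9 size 40.7 125.3 long-dir deg 87.5 z med/p95 [5.  6.6]
clip_rest 3 1555 c 565.4 97.8 size 40.3 115.1 long-dir deg 86.8 z med/p95 [5.  6.7]
```

```bash
cat > fit2.py <<'E'
from h import *; import pickle
from fit import G
from scipy.optimize import least_squares
V=pickle.load(open("V.pkl","rb"))
def rect(m,c,z):
    k,lab,st,_=cv2.connectedComponentsWithStats(m.astype(np.uint8)); m=lab==1+np.argmax(st[1:,4])
    u=np.argwhere(m)[:,::-1]; Q=np.array([at_z(c,q,z)[:2] for q in u],np.float32)*1000
    (cx,cy),(w,l),a=cv2.minAreaRect(Q)
    if w>l:w,l,a=l,w,a+90
    return np.round([cx,cy,w,l,(a+90)%180],1)
for n,views in dict(small_seat=(1,3),large_seat=(2,3),square_tray=(0,1),clip_rest=(0,1,2)).items():
    x,y,rad=G[n]
    for i in views:
        c,p,d,_=V[i]; P=cloud(c,d); near=(d>.05)&(np.hypot(P[...,0]-x,P[...,1]-y)<rad)&(P[...,2]>-.01)
        H=cv2.cvtColor(p,cv2.COLOR_RGB2HSV); h,s,v=[H[...,k].astype(int) for k in range(3)]
        if n=="clip_rest": m=near&(s>150)&((h<8)|(h>172))&(P[...,2]<.009)
        elif n=="square_tray": m=near&(v<70)&(np.hypot(P[...,0]-x,P[...,1]-y)<.043)
        elif n=="small_seat": m=near&(s>90)&(h>15)&(h<40)
        else: m=near&(v<150)&(np.hypot(P[...,0]-x,P[...,1]-y)<.04)
        print(n,i,"inner",rect(m,c,.005 if n[0]=="c" else .002))
        Q=P[near&(P[...,2]>.0042)&(P[...,2]<.0085)&((v>150))][:,:2]
        if "seat" in n:
            f=least_squares(lambda q:np.hypot(*(Q-q[:2]).T)-q[2],[x,y,.035],loss="soft_l1",f_scale=.002).x; print("   rim circle",(f*1000).round(1),len(Q))
        else:
            (a,b),(w,l),t=cv2.minAreaRect(Q.astype(np.float32)*1000); print("   rim rect",np.round([a,b,w,l,t],1))
E
python3 fit2.py
python3 - <<'E'
import cv2,numpy as np
a=cv2.imread("pics/w1.png");b=cv2.imread("pics/w2.png")
f=lambda q:cv2.resize(q,(390,390),interpolation=cv2.INTER_CUBIC)
cv2.imwrite("pics/z.png",np.hstack([f(a[200:330,300:430]),f(b[220:350,270:400])]))
E
```

```text
small_seat 1 inner [ 527.8 -252.9   39.1   40.4   90.1]
   rim circle [ 527.4 -252.    32.8] 715
small_seat 3 inner [ 527.8 -252.9   38.9   39.8  137.6]
   rim circle [ 526.8 -253.1   32.7] 667
large_seat 2 inner [ 412.4 -334.3   58.3   60.1   90.2]
   rim circle [ 412.2 -333.6   43.7] 1151
large_seat 3 inner [ 662.4 -547.4  225.3  429.8  106. ]
   rim circle [ 412.  -334.1   43.6] 1121Traceback (most recent call last):
  File "fit2.py", line 20, in <module>
    print(n,i,"inner",rect(m,c,.005 if n[0]=="c" else .002))
                      ~~~~^^^^^^^^^^^^^^^^^^^^^^^^^^^^^^^^^
  File "fit2.py", line 6, in rect
    k,lab,st,_=cv2.connectedComponentsWithStats(m.astype(np.uint8)); m=lab==1+np.argmax(st[1:,4])
                                                                              ~~~~~~~~~^^^^^^^^^^
    return _wrapfunc(a, 'argmax', axis=axis, out=out, **kwds)
    return bound(*args, **kwds)
ValueError: attempt to get argmax of an empty sequence
```

View pics/z.png

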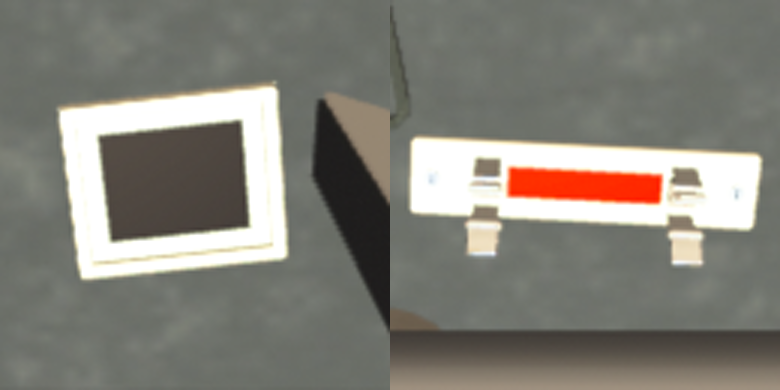

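The crops show the tray's dark rectangle and the rest's base and stripe clearly, so I'll take the corners from them.

Run:
```python
from h import *; import pickle
V=pickle.load(open("V.pkl","rb"))
for nm,vi,o,px,z in [("tray",0,(300,200),[(100,135),(240,122),(248,227),(108,241)],.002),("base",1,(270,220),[(22,138),(370,155),(365,229),(22,213)],.005),("stripe",1,(270,220),[(118,167),(272,174),(272,204),(118,195)],.005)]:
    q=np.array([at_z(V[vi][0],(o[0]+a/3-.33,o[1]+b/3-.33),z)[:2] for a,b in px])*1000
    e=np.roll(q,-1,0)-q
    print(nm,q.mean(0).round(1),"edges",np.hypot(*e.T).round(1),"dirs",(np.degrees(np.arctan2(e[:,1],e[:,0]))%180).round(1))
```

```text
tray [536.  335.4] edges [58.9 49.6 60.9 50.3] dirs [95.9  6.8 96.5  4.6]
base [565.1 116.7] edges [148.9  36.2 150.3  36.3] dirs [ 87.    0.   87.1 177.9]
stripe [565.5 116.7] edges [66.4 14.7 67.1 13.6] dirs [ 87.2   1.9  86.4 179.5]
```

```bash
cat > pp.py <<'E'
from h import *; from plant import r
deg=np.radians
def pick(xy,yaw,z,opening,f,zs=.13):
    r.gripper_to(opening); r.move_to([*xy,zs],down(deg(yaw)))
    r.move_l([*xy,z+.03],vel=.2); hit=r.move_l([*xy,z],vel=.08,guard=12)
    r.gripper_to(0,f); r.move_l([*xy,zs],vel=.2); s=r.sense()
    print("pick hit",hit,"opening",round(s["opening"],4),"F",round(s["finger_force"],1),"t",round(s["t"],1)); return s["opening"]
def place(xy,yaw,z,zs=.13,guard=8,wide=.016):
    r.move_to([*xy,zs],down(deg(yaw))); r.move_l([*xy,z+.015],vel=.2)
    hit=r.move_l([*xy,z-.002],vel=.03,guard=guard); s=r.sense()
    print("place hit",hit,"z above plan",round(s["ee_pos"][2]-z,4),"xy err",(s["ee_pos"][:2]-xy).round(4),"Fz",s["wrist_force"].round(1))
    r.gripper_to(min(s["opening"]+wide,.094)); r.move_l([*xy,zs],vel=.25); print("t",round(r.sense()["t"],1))
E
python3 - <<'E'
from pp import *
import numpy as np
D=cloud(r.get_calibration("top"),np.load("pics/top0.npy"))
for nm,x0,x1,y0,y1 in [("rest",.46,.67,.05,.22),("tray",.43,.64,.27,.42),("fixt",.48,.67,-.17,0),("small",.47,.58,-.36,-.15)]:
    m=(D[...,0]>x0)&(D[...,0]<x1)&(D[...,1]>y0)&(D[...,1]<y1)&(D[...,2]<.6); print(nm,D[m][:,2].max().round(3))
for nm,p,ys in [("ring",(.419,-.076),(90,)),("fix",(.574,-.100),(17.7,197.7)),("tray",(.537,.3365),(6.5,186.5)),("mark",(.4057,.332),(-15.5,164.5)),("rest",(.565,.1165),(-3,177)),("small",(.5273,-.2528),(65,90))]:
    for y in ys:
        q=r.inverse_kinematics([*p,.05],down(deg(y))); print(nm,y,None if q is None else np.round(q,2))
pick((.4188,-.076),90,.017,.088,35)
place((.4122,-.334),90,.019)
E
```

```text
rest 0.067
tray 0.057
fixt 0.058
small 0.012
ring 90 [-0.34  0.22  2.05 -0.    0.87 -1.91]
fix 17.7 [-0.29  0.42  1.72 -0.    1.   -0.6 ]
fix 197.7 [-0.29  0.42  1.72 -0.    1.    2.54]
tray 6.5 [ 0.45  0.49  1.6  -0.    1.05  0.34]
tray 186.5 None
mark -15.5 [ 0.55  0.35  1.85 -0.    0.94  0.82]
mark 164.5 [ 0.55  0.35  1.85 -0.    0.94 -2.32]
rest -3 [ 0.08  0.41  1.74 -0.    0.99  0.14]
rest 177 None
small 65 [-0.57  0.42  1.72 -0.    1.   -1.7 ]
small 90 [-0.57  0.42  1.72 -0.    1.   -2.14]
pick hit False opening 0.0636 F 35.0 t 11.1
place hit True z above plan -0.0002 xy err [ 0.     -0.0001] Fz [ 0.3 -0.1  3.4]
t 14.3
```

Run:
```python
from pp import *
if abs(pick((.5740,-.0998),17.7,.016,.074,30)-.052)<.004: place((.5370,.3365),6.5,.018)
if abs(pick((.4388,.1088),65,.014,.064,20)-.042)<.004: place((.5273,-.2528),75,.016)
c=r.get_calibration("top");p,d=r.snapshot("top");cv2.imwrite("pics/t2.png",cv2.resize(p[130:290,150:510,::-1],(792,352),interpolation=cv2.INTER_CUBIC))
```

```text
pick hit False opening 0.0518 F 30.0 t 18.5
place hit True z above plan 0.0002 xy err [0.     0.0001] Fz [-0.5 -0.5  4.3]
t 22.3
pick hit False opening 0.0409 F 20.0 t 26.2
place hit True z above plan -0.0001 xy err [ 0.     -0.0001] Fz [-0.1 -0.2  2.8]
t 29.8
```

View pics/t2.png

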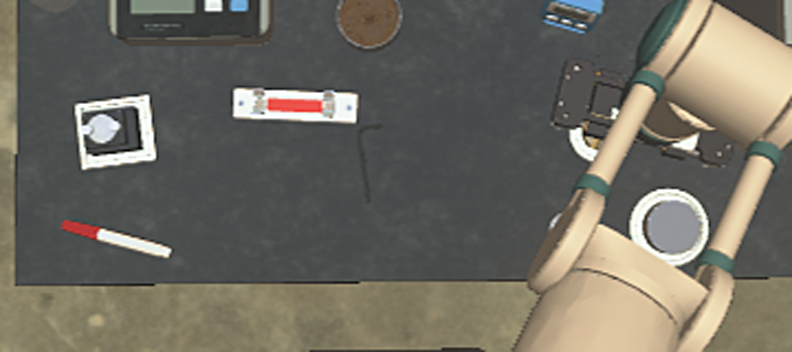

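The top view shows the ring inside the large seat (about 669,228) and the fixture squared in its tray (about 115,130). The arm hides the weight. Next is the marker.

Run:
```python
from pp import *
o=pick((.4057,.332),-15.5,.010,.045,45)
if abs(o-.016)<.004:
    xy=[.565,.1166]; r.move_to([*xy,.13],down(deg(-3))); r.move_l([*xy,.045],vel=.2); r.hold(.2)
    f0=r.sense()["wrist_force"]
    for z in (.040,.034,.030,.026,.023,.020,.0185):
        hit=r.move_l([*xy,z],vel=.03,guard=30); s=r.sense(); print(z,hit,s["ee_pos"].round(4),(s["wrist_force"]-f0).round(1))
        if hit: break
    c=r.get_calibration("wrist");p,d=r.snapshot("wrist");cv2.imwrite("pics/m1.png",p[:,:,::-1])
```

```text
pick hit False opening 0.0146 F 45.0 t 35.1
0.04 False [0.5648 0.1165 0.0399] [ 0.1 -0.4 -1.4]
0.034 False [0.5657 0.1165 0.0339] [ 2.1 -1.1 -1.1]
0.03 False [0.5653 0.1166 0.0298] [ 3.1 -1.4 -1. ]
0.026 False [0.5643 0.1165 0.0251] [ 2.6 -1.3 -5.4]
0.023 False [0.5645 0.1166 0.0226] [ 1.7 -0.3 -3.8]
0.02 False [0.565  0.1167 0.0203] [ 1.2 -0.3  0.9]
0.0185 False [0.5651 0.1167 0.0201] [-2.1 -0.3  9.1]
```

View pics/m1.png

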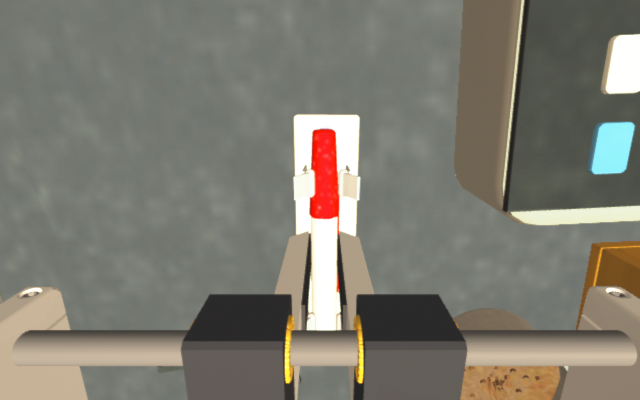

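The marker lies centred in the visible clip (325,185) and has bottomed out. I'll release it and check everything with two wrist views.

Run:
```python
from pp import *
import pickle
xy=[.565,.1166]
r.gripper_to(.034); r.move_l([*xy,.16],vel=.2)
V=[]
for y in (.20,-.20):
    r.move_to([.44,y,.24],down(np.pi/2)); r.hold(.15)
    c=r.get_calibration("wrist"); p,d=r.snapshot("wrist"); V.append((c,p,d)); P=cloud(c,d)
    for n,x0,y0,rad,zl,zh in [("ring",.412,-.334,.06,.02,.05),("weight",.527,-.253,.05,.013,.04),("fixt",.537,.3365,.06,.02,.030),("marker",.565,.1166,.085,.018,.0285)]:
        m=(d>.05)&(np.hypot(P[...,0]-x0,P[...,1]-y0)<rad)&(P[...,2]>zl)&(P[...,2]<zh)
        Q=P[m]
        if len(Q)<60: continue
        (a,b),(w,l),t=cv2.minAreaRect(Q[:,:2].astype(np.float32)*1000)
        A=np.c_[Q[:,:2]-Q[:,:2].mean(0),np.ones(len(Q))]; k=np.linalg.lstsq(A,Q[:,2],rcond=None)[0]
        print(y,n,len(Q),np.round([a,b,w,l,t],1),"med z",np.percentile(Q[:,2]*1000,[50,95]).round(1),"slope",k[:2].round(3))
cv2.imwrite("pics/v.png",np.hstack([cv2.resize(v[1][:,:,::-1],(400,250)) for v in V])); print(r.sense()["t"])
for i in (0,1): cv2.imwrite(f"pics/v{i}.png",V[i][1][:,:,::-1])
cv2.imwrite("pics/v.png",np.vstack([V[0][1][130:330,:,::-1],V[1][1][100:300,:,::-1]]))
```

```text
0.2 fixt 691 [536.3 335.7  53.1  61.6   6.3] med z [25.8 27.9] slope [0.018 0.006]
0.2 marker 815 [580.4 110.4 130.1  89.3  68.2] med z [24.  26.9] slope [ 0.021 -0.008]
-0.2 ring 2652 [ 4.121e+02 -3.337e+02  6.360e+01  6.480e+01  4.000e-01] med z [31.  32.3] slope [ 0.011 -0.026]
-0.2 weight 326 [ 5.214e+02 -2.522e+02  3.080e+01  4.080e+01  3.000e-01] med z [19.7 20.9] slope [ 0.039 -0.017]
-0.2 marker 1215 [578.8 109.3 128.   91.6  66.1] med z [24.3 27.2] slope [0.021 0.003]
43.4917
```

View pics/v.png

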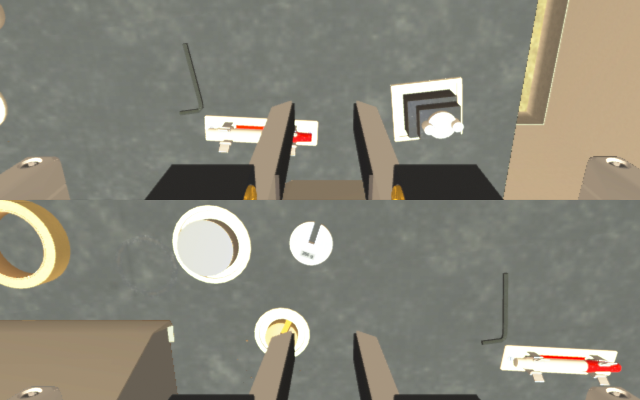

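Run:
```python
from pp import *
r.move_to([.50,.10,.24],down(np.pi/2)); r.hold(.15)
c=r.get_calibration("wrist"); p,d=r.snapshot("wrist"); P=cloud(c,d)
a=deg(87); u=np.array([np.cos(a),np.sin(a)]); n=np.array([-u[1],u[0]])
q=P[...,:2]-[.565,.1166]; s=q@u; t=q@n
m=(d>.05)&(abs(t)<.011)&(abs(s)<.1)&(P[...,2]>.012)&(P[...,2]<.034)
for lo in np.arange(-.08,.08,.016):
    k=m&(s>=lo)&(s<lo+.016)
    if k.sum()>10: print(round(lo,3),k.sum(),"t",(np.median(t[k])*1000).round(1),"ztop",(np.percentile(P[...,2][k],[90,97])*1000).round(1))
print("ends",s[m].min(),s[m].max(),r.sense()["t"])
cv2.imwrite("pics/f.png",cv2.resize(p[150:350,160:480,::-1],(640,400)))
```

```text
-0.08 22 t 3.2 ztop [24.6 25.7]
-0.064 145 t 2.8 ztop [25.9 26.8]
-0.048 196 t -0.2 ztop [29.6 31.5]
-0.032 157 t 3.3 ztop [25.8 26.1]
-0.016 155 t 3.3 ztop [25.7 26.3]
0.0 155 t 3.1 ztop [25.9 26.5]
0.016 165 t 3.3 ztop [26.2 26.8]
0.032 193 t -0.3 ztop [29.2 31.2]
0.048 136 t 2.7 ztop [25.1 25.8]
0.064 27 t 2.8 ztop [24.2 25. ]
ends -0.06670405829457896 0.06725404056240591 44.8583
```

View pics/f.png

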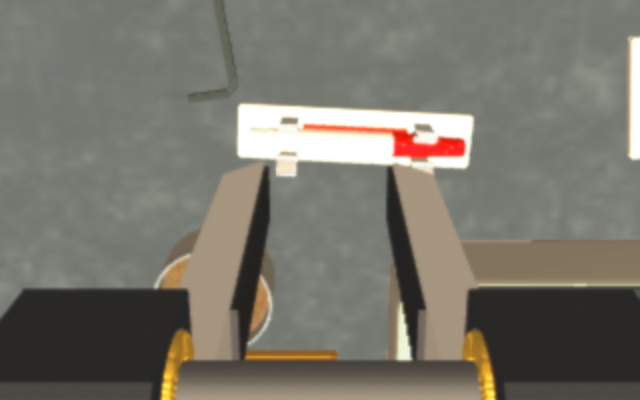

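The marker sits in both clips (crop 288,150 and 423,145), level, with its top at 26 mm (axis 18 mm) and its ends at ±67 mm, so it is centred. The ring and weight tops stand one floor height (2 mm) above their own heights, and the fixture is at (536,336) mm in its tray.

```bash
python3 -c "
from plant import r
print(r.sign_off())"
```

```text
the job is handed in; nothing more can be done
None
```

The job is handed in at about 45 s: my checks put the weight, ring and fixture flat in their holders and the marker in both clips, but sign-off returned no verdict and the last look at the weight was partly hidden by a finger.

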